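# Fit the spout to the countertop water filter

### The job

Take the steel spout out of its wooden drying stand and push it down into the socket on top of the water filter, past the spring grip, until you feel it press firmly on the socket's floor, with its outlet pointing out over the drip tray at the front. Then tug it gently back up until the socket's collar has risen about 2 mm with it and stays so for a moment, to prove that it is locked, and let go, leaving the spout upright and the collar down. Do not force the socket or pull the collar up to its stop, and leave the mug, the jar and the meal box as they are.

Things in the scene. Friction and masses are not known exactly. Their poses are not given: they have to be found in the camera images.
- spout: Loose steel spout, 0.2 kg, upright 16 mm tube with a level bar across its top. Origin: centre of its foot, z up the stem. From the foot up: rounded nose, 7 to 16 mm wide (0-11 mm), 16 mm bead (to 20), groove 9 mm wide (20-34), cone to the 16 mm stem (34-41), bar axis at 150 mm. The outlet is at +x. It balances on its stem. It starts in the stand's hole, foot 10 mm above the counter.
- spout_top (a point): Point where the axes of the spout's bar and stem cross, 150 mm above the foot. The bar is 16 mm thick along the spout's x: to +x it runs out 100 mm, then turns down to the outlet; to -x an end cap 26 mm thick spans 18 to 48 mm behind the stem. Best gripped here from above, across the bar (fingers closing along the spout's y), right over the stem.
- spout_outlet (a point): Mouth of the spout's outlet, 100 mm along the spout's +x from the stem, 110 mm above the foot.
- filter: Countertop water filter, fixed. White housing 140 (x) by 220 (y, centred at +45) by 100 mm high; on it, at y = +100 mm, a grey canister 92 mm wide, to 165 mm high; in front a drip tray 12 mm high, centred 130 mm along -x. Origin: on the counter straight below the axis of the spout socket; z up, front to -x. Socket: an upright white cylinder 48 mm wide, open at the top. It cracks over 30 N.
- socket_axis (a point): Point on the socket's axis at the top of the fixed white cylinder, 148 mm above the counter. A grey ring collar, 38 mm wide, stands 4 to 20 mm out of it; its mouth has a conical lead-in to an 18 mm bore. The socket's inside (floor, jaws, collar) sits deeper or shallower on every unit: its hard floor is 102 to 118 mm above the counter, 50 mm below the mouth. Where it is must be felt.
- collar (a joint): Rise of the collar in m: 0 down, 0.005 at its stop. It carries four sprung jaws 22 to 30 mm above the socket floor. Pushing the spout's nose through them takes up to about 8 N, its bead then about 3 N; they snap into the groove with the foot 2 mm above the floor. A locked spout pulled up moves 2 mm freely, then lifts the collar: 3 N plus 3.5 N per mm. 2 mm (10 N) proves the lock.
- stand: Wooden drying stand, fixed, 90 mm (x) by 180 mm (y) by 50 mm high, with one 19 mm upright hole 40 mm deep in its middle and two short dowels, 12 mm thick and 100 mm high over the counter, 70 mm to either side of it along y. Origin: centre of its underside.
- mug: Bystander: white mug, 72 mm wide, 85 mm high, handle at its +y. Origin: centre of its underside.
- jar: Bystander: glass jar, 68 mm wide, 110 mm high. Origin: centre of its underside.
- meal_box: Bystander: round lidded meal box, 140 mm wide, 58 mm high. Origin: centre of its underside.
Mind the look-alikes: they are no part of the job. What is meant by the spout is not red, and is the larger of those in its own colour.

How it is judged (in metres and radians):
On the way, in this order (a step that is already met when the one before it is completed fails the run):
1. the spout is through the grip and rests on the socket floor, pressed down with more than 5 N (foot less than 120.5 mm above the counter) (z of spout in the frame of filter below 0.1205 m and horizontal distance between spout and socket_axis below 0.004 m and contact force between spout and filter above 5 N), for 0.1 s.
2. the locked spout is tugged up so that it lifts the collar by more than 1 mm, the fingers not touching the filter (value of joint collar above 0.001 m and z of spout in the frame of filter below 0.127 m and horizontal distance between spout and socket_axis below 0.004 m and contact force between spout and filter above 3 N and contact force between the fingers and filter below 1 N), for 0.1 s.
At the end, for the whole second after the job is handed in: Spout locked in the filter's socket: foot under 121.5 mm above the counter and within 4 mm of the socket's axis, upright within 7 degrees, outlet at least 85 mm in front of the axis (within about 30 degrees of straight ahead), collar down (under 1 mm), released and at rest (z of spout in the frame of filter below 0.1215 m and horizontal distance between spout and socket_axis below 0.004 m and angle between spout's own z axis and vertical below 0.12 rad and x of spout_outlet in the frame of filter below -0.085 m and value of joint collar below 0.001 m and linear speed of spout below 0.02 m/s); the robot touches nothing.
It fails at once if the spout and the filter press on each other with more than 30 N (contact force between spout and filter above 30 N).
It fails at once if the collar is pulled up by more than 4 mm, almost to its stop (value of joint collar above 0.004 m).
It fails at once if the robot presses on the filter with more than 25 N (contact force between any of the fingers, the arm and filter above 25 N).
It fails at once if the mug, the jar or the meal box is moved by more than 20 mm or tipped (distance of any of mug, jar, meal_box from where it was at the start of the episode above 0.02 m or angle between any of mug, jar, meal_box's own z axis and vertical above 0.3 rad).
It also fails if it takes over 61 s, if anything falls off the work surface, if the arm or the gripper's body presses on something with over 40 N, if the wrist force passes 120 N, or if a joint passes its speed limit or range.

### The arm

A 7-joint arm with a two-finger parallel gripper is mounted at the origin on the work surface. World frame = base frame: x ahead of the robot, y to its left, z up, the work surface at z = 0. Lengths are in mm, angles in rad, forces in N, time in s.
With the tool pointing down it reaches from about 400 to 875 mm from the base axis. Payload 4.4 kg.
Tool frame: the origin (TCP) lies midway between the tips of the shut fingers; the grasp point (between the pads) lies 19 mm behind it; z points along the fingers, y is the line along which they close (so a half turn about z gives the same grasp; the last joint's range is limited). The gripper opens to 85 mm and grips with 20 to 120 N. Pads are 22 mm wide; open, the fingers measure 114 mm over their backs; the gripper's body (76 mm by 85 mm) begins 54 mm behind the grasp point. The pads swing forward as they close: fully open they stand 13 mm farther back than shut.
Start: joints at [-1.272, 0.628, 0.038, 1.517, -0.027, 0.996, -0.02], TCP at [231.873, 607.25, 231.313] pointing down, gripper open.
Joint ranges: [-3.06, 3.06], [-0.37, 2.12], [-1.25, 1.32], [0.18, 2.47], [-1.1, 4.24], [0.23, 1.98], [-2.94, 2.94]. Speed limits (rad/s): [2.57, 2.57, 3.14, 3.14, 3.14, 3.14, 3.14].

### API

Orientations are given as [roll, pitch, yaw] about the fixed x, y, z axes, in that order (R = Rz(yaw) Ry(pitch) Rx(roll)).
In Python, from cell import read_state, get_image, finish_job gives the robot as it stands.
- The arm moves only by the tool send_rows, never from a script. Its argument "series" is a list of rows, each an object of numbers: "ax", "ay", "az": the turn, a rotation vector about the tool's x, y, z in rad; "dx", "dy", "dz": the shift along the tool's x, y, z in cm; "hand": the closure, from 0 (fully open) to 1 (shut). In form: [{"ax": .., "ay": .., "az": .., "dx": .., "dy": .., "dz": .., "hand": ..}, ...]. A call has 1 to 10 rows; each row is the pose to reach, as a shift and turn from the pose commanded when the call began, along the tool's axes at that moment; what a row does not reach only later rows make up. A row lasts 1/10 s, in which the tool goes at most 50 mm and 8.59 degrees, less where a joint would pass 70% of its speed; a pose out of reach is approached as far as the arm can. A call with a gripper value outside its range is refused whole. The fingers move at their own pace and stop on an object; the grip force is fixed at half the most. Time passes only in rows, so rows that repeat a pose let the fingers close. It gives the time, the measured TCP pose, the force, the opening and the grip force at its end, in the units of the state.
- read_state(): the state, without advancing time (a new reading comes with each control period).
- get_image(name): name is "side" or "top"; returns a dict with "pixels" (384x512x3 uint8, red, green, blue), "mtx" (3x3 intrinsics, pixels), "R" (3x3) and "t" (3): a world point X has camera coordinates R X + t. Camera axes: x right, y down, z forward; pixel columns grow to the right and rows downward; lengths in mm; the calibration is good to about 2 mm. A picture is of the moment at which its call begins. There is no depth.
- finish_job(): hands the job in; it is judged then, once.
The state is a dict: "clock": time; "qpos": joint angles; "qd": joint speeds; "tau": joint torques, N m; "eef_pos": TCP position; "tool_rot": TCP orientation; "force": force on the tool from outside, world axes, zero at the start; "torque": the same for the moment, N m; "width": finger opening in mm; "gripper_force": force on a finger pad.
Only numpy, scipy, OpenCV 4.12 (cv2) and the standard library are available. Lean on these libraries where they do the work, as an engineer would, in place of code of your own. Each camera call takes 0.05 s, during which the arm holds its last target. There are 200 camera calls.

## Working session

There is one attempt and no reset: what is moved stays moved. The work goes in short steps, Python scripts to look and compute and a tool call to move; the robot and the scene stay as the last step left them, time stands still between calls to the robot, and variables do not carry over. Pictures are saved under pics/ and viewed, at most 10 in all, crops included, and the job is handed in when it is done.

Besides the shell and the picture viewer there is one more tool, called after "Call:" in YAML: its name, and indented under it one key for each argument. send_rows: Moves the arm, as the interface text tells. Its arguments: {"type":"object","properties":{"series":{"type":"array","items":{"type":"object","properties":{"ax":{"type":"number"},"ay":{"type":"number"},"az":{"type":"number"},"dx":{"type":"number"},"dy":{"type":"number"},"dz":{"type":"number"},"hand":{"type":"number"}}}}},"required":["series"]}

```bash
mkdir -p pics; ls
python3 - <<'E'
from cell import *
import cv2,numpy as np
for n in("side","top"):
    d=get_image(n);cv2.imwrite(f"pics/{n}0.png",d["pixels"][:,:,::-1]);np.savez(f"{n}0.npz",**d)
    print(n,d["mtx"].tolist(),np.round(d["R"],3).tolist(),np.round(d["t"],1).tolist(), np.round(-d["R"].T@d["t"]))
print(read_state())
E
```

```text
pics
side [[464.31437694437534, 0.0, 253.40716395127217], [0.0, 464.31437694437534, 189.10023099776683], [0.0, 0.0, 1.0]] [[0.912, -0.409, -0.011], [-0.237, -0.507, -0.829], [0.334, 0.759, -0.559]] [-493.7, 254.8, 1235.4] [   98. -1010.   897.]
top [[468.46283833692576, 0.0, 257.4354152142894], [0.0, 468.46283833692576, 188.62250197307625], [0.0, 0.0, 1.0]] [[0.016, -1.0, 0.008], [-0.999, -0.016, -0.044], [0.044, -0.007, -0.999]] [60.1, 571.2, 1244.1] [ 515.   78. 1268.]
{'clock': 0.1, 'qpos': array([-1.27184156,  0.62926548,  0.03846153,  1.51828803, -0.02701514,
        0.99629211, -0.02000517]), 'qd': array([-0.00045601, -0.00166369, -0.00097947, -0.00275952, -0.00055517,
       -0.00054009,  0.00135223]), 'tau': array([ 3.54059492e-03, -5.64537477e+01,  1.23090751e+00, -1.93974835e+01,
        1.13973810e-02,  5.37321816e-03,  3.04736068e-05]), 'eef_pos': array([231.64183829, 606.71366399, 230.46726635]), 'tool_rot': array([-3.13985812e+00,  1.57657849e-05,  2.77681046e+00]), 'force': array([ 0.09928767,  0.00802867, -0.30592709]), 'torque': array([-0.00903454,  0.06893389,  0.00861644]), 'gripper_force': 0.0, 'width': 85.71628461590632}
```

View pics/side0.png

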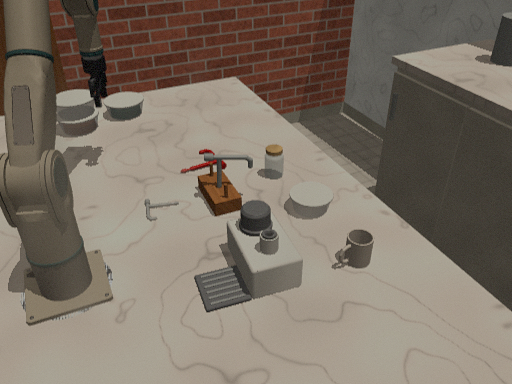

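View pics/top0.png

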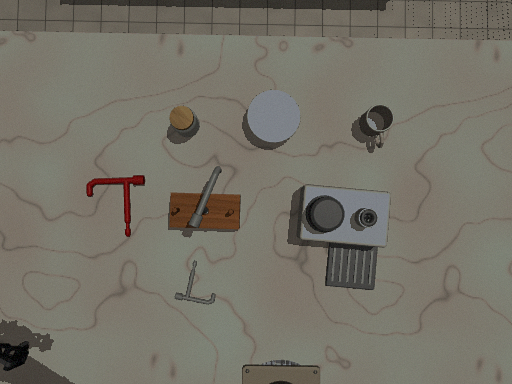

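Side view: the gripper is at the upper left. A grey spout stands in the wooden stand at about (220,170), with its bar reaching right to (250,162). The filter socket is at (270,242) and the tray at (222,287). Top view: the stand is at (205,212), its spout's bar runs from (195,222) to (218,170), and the socket is at (367,217).

There are three candidates in the top view:
- Red spout, lying, at (120,190): excluded by its colour.
- Small grey spout, lying, at (195,290): the smaller of the two grey ones.
- Grey spout in the stand, at (205,197): not red and the larger grey one, so this is the one meant.

I'll confirm this in one enlarged crop.

Run:
```python
import cv2
im=cv2.imread("pics/top0.png")
a=cv2.resize(im[155:310,160:250],None,fx=3.8,fy=3.8,interpolation=cv2.INTER_CUBIC)
b=cv2.resize(im[170:295,295:395],None,fx=4.4,fy=4.4,interpolation=cv2.INTER_CUBIC)
import numpy as np
h=max(a.shape[0],b.shape[0]);p=lambda x:cv2.copyMakeBorder(x,0,h-x.shape[0],0,0,0)
c=np.hstack([p(a),p(b)]);print(a.shape,b.shape);cv2.imwrite("pics/crop1.png",c)
```

```text
(589, 342, 3) (550, 440, 3)
```

View pics/crop1.png

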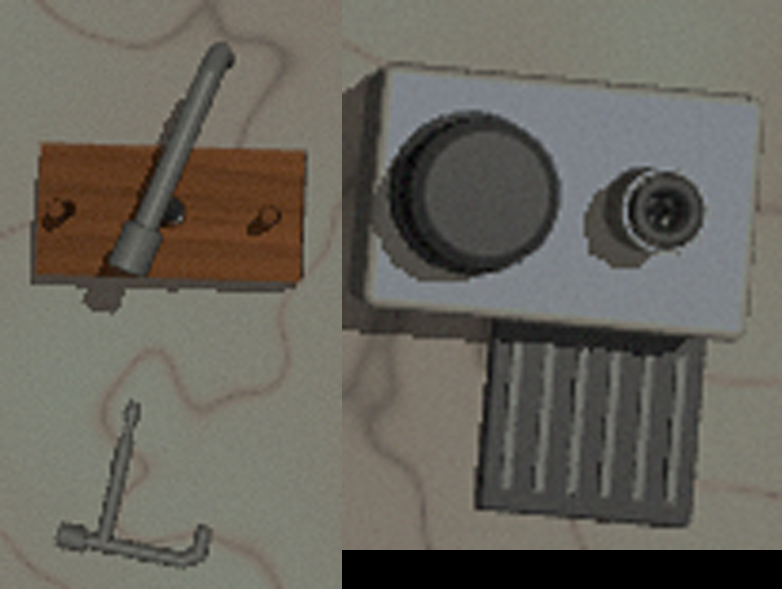

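The crop confirms it: the stand's spout has a bar about 60 px long, with its end cap at the lower left (135,245 in the crop) and outlet at the upper right (222,50). The lying grey one is clearly thinner. The collar centre in the crop is (665,210), or (368.4,217.7) in the full top image. Next I'll enlarge the side view for triangulation.

```bash
cat > h.py <<'E'
import numpy as np,cv2
def load(n): return dict(np.load(n+"0.npz"))
def onplane(d,u,v,z):
    r=d["R"].T@np.linalg.inv(d["mtx"])@[u,v,1]; c=-d["R"].T@d["t"]
    return c+r*(z-c[2])/r[2]
def tri(d1,p1,d2,p2):
    P=[d["mtx"]@np.c_[d["R"],d["t"]] for d in(d1,d2)]
    X=cv2.triangulatePoints(P[0],P[1],np.float64(p1).reshape(2,1),np.float64(p2).reshape(2,1)).ravel(); return X[:3]/X[3]
def proj(d,X):
    p=d["mtx"]@(d["R"]@np.asarray(X,float)+d["t"]); return p[:2]/p[2]
E
python3 - <<'E'
from h import *
im=cv2.imread("pics/side0.png")
a=cv2.resize(im[145:220,190:260],None,fx=5,fy=5,interpolation=cv2.INTER_CUBIC)
b=cv2.resize(im[195:310,190:305],None,fx=3.5,fy=3.5,interpolation=cv2.INTER_CUBIC)
h=max(a.shape[0],b.shape[0]);p=lambda x:cv2.copyMakeBorder(x,0,h-x.shape[0],0,0,0)
cv2.imwrite("pics/crop2.png",np.hstack([p(a),p(b)]))
t=load("top");s=load("side")
f=lambda x,y:(160+x/3.8-.4,155+y/3.8-.4); g=lambda x,y:(295+(x-342)/4.4-.4,170+y/4.4-.4)
A=onplane(t,*f(128,268),160);B=onplane(t,*f(224,48),160)
print("bar ends",A,B,np.linalg.norm(B-A),"(156)"); print("stem pt", A+(B-A)*48/156, "dir deg",np.degrees(np.arctan2(*(B-A)[1::-1])))
for q in[(41,143),(306,150),(302,285),(32,285)]: print("stand",onplane(t,*f(*q),50)[:2])
for q in[(58,212),(265,219)]: print("dowel",onplane(t,*f(*q),90)[:2])
for z in(152,160,168): print("collar",onplane(t,*g(665,210),z))
for q in[(390,65),(757,95),(743,338),(370,300)]: print("housing",onplane(t,*g(*q),100)[:2])
print("canister",onplane(t,*g(489,192),165))
for z in(152,160,168): print("side pix collar",proj(s,onplane(t,*g(665,210),z)))
E
```

```text
bar ends [475.06171965 219.99283175 160.        ] [612.83880494 163.17340802 160.        ] 149.03345981482798 (156)
stem pt [517.45466897 202.50993215 160.        ] dir deg -22.41130553239971
stand [555.42955646 295.36927569]
stand [553.5485796  114.22813632]
stand [461.42601498 115.34964544]
stand [458.58210126 299.1683575 ]
dowel [508.71062389 275.92753324]
dowel [506.24802819 139.30522182]
collar [ 499.76291526 -194.24802365  152.        ]
collar [ 499.86863574 -192.29700907  160.        ]
collar [ 499.97435621 -190.34599449  168.        ]
housing [578.80469407 -50.10393   ]
housing [ 565.11896117 -258.93530806]
housing [ 427.55236887 -251.47173311]
housing [445.71238421 -40.29677655]
canister [508.06823132 -96.73374741 165.        ]
side pix collar [269.33156629 232.31347157]
side pix collar [269.05918893 229.38113306]
side pix collar [268.78542717 226.43389056]
```

View pics/crop2.png

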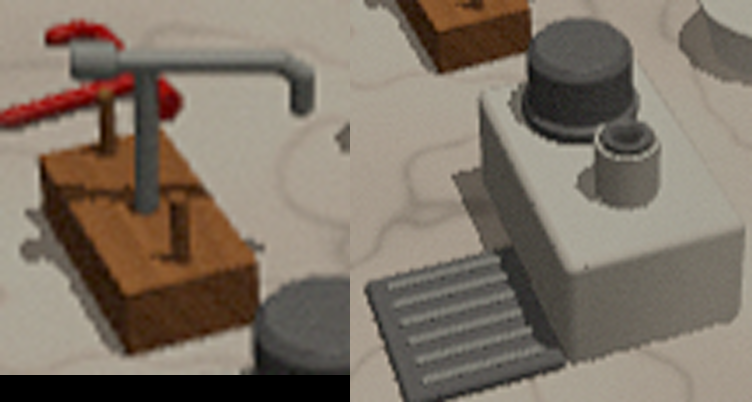

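Crop 2, side view: the stem enters the stand at crop (145,212), the bar and stem axes cross near (146,60), and the collar mouth is at (628,135), so the collar sits low. I'll fix the stem and collar positions from both views.

Run:
```python
from h import *
t=load("top");s=load("side")
f=lambda x,y:(160+x/3.8-.4,155+y/3.8-.4); fs=lambda x,y:(190+x/5-.4,145+y/5-.4); gs=lambda x,y:(190+(x-350)/3.5-.4,195+y/3.5-.4)
print("stem at hole (z50)",onplane(s,*fs(145,208),50))
print("cross z160 side",onplane(s,*fs(146,60),160))
J=onplane(t,*f(147,228),160);print("cap joint top",J,"-> stem",J+18*np.array([.924,-.381,0]))
print("collar tri",tri(t,(368.0,217.3),s,gs(628,135)))
X=onplane(s,*gs(628,135),152);print("side collar z152",X)
# bar edges at several rows in top picture
g=cv2.cvtColor(t["pixels"],cv2.COLOR_RGB2HSV)
import os
for v in (176,182,188,196,200,206): print(v,[int(x) for x in g[v,195:222,1]])
```

```text
stem at hole (z50) [507.01749498 202.98249187  50.        ]
cross z160 side [514.29726672 204.18321544 160.        ]
cap joint top [500.00724418 208.75319367 160.        ] -> stem [516.63924418 201.89519367 160.        ]
collar tri [ 499.33412496 -194.59563404  149.68284541]
side collar z152 [ 497.59804614 -196.97890971  152.        ]
176 [27, 31, 27, 28, 32, 32, 31, 32, 36, 31, 36, 35, 29, 35, 29, 29, 8, 13, 18, 15, 16, 17, 19, 34, 31, 34, 35]
182 [29, 31, 30, 29, 32, 31, 31, 33, 33, 35, 30, 37, 50, 22, 13, 12, 12, 11, 19, 4, 29, 33, 38, 33, 38, 33, 29]
188 [35, 35, 25, 33, 33, 35, 34, 33, 38, 44, 35, 18, 9, 18, 13, 12, 16, 16, 33, 36, 35, 31, 34, 38, 35, 29, 33]
196 [172, 168, 173, 177, 170, 205, 183, 39, 13, 9, 9, 13, 9, 13, 73, 181, 168, 170, 171, 171, 174, 162, 172, 161, 173, 174, 162]
200 [163, 154, 178, 164, 162, 130, 17, 18, 18, 15, 8, 7, 9, 205, 165, 159, 176, 165, 168, 180, 159, 173, 193, 167, 183, 173, 169]
206 [173, 191, 242, 22, 22, 12, 14, 17, 18, 18, 138, 178, 160, 165, 183, 159, 184, 161, 154, 180, 171, 184, 154, 170, 159, 182, 166]
```

Call:
send_rows:
  series:
    - {"dx":-4,"dy":-2.8,"hand":0}
    - {"dx":-8,"dy":-5.5,"hand":0}
    - {"dx":-12,"dy":-8.2,"hand":0}
    - {"dx":-17,"dy":-11.6,"hand":0}
    - {"dx":-22,"dy":-15,"hand":0}
    - {"dx":-27,"dy":-18.4,"az":0.01,"hand":0}
    - {"dx":-32,"dy":-21.8,"az":0.02,"hand":0}
    - {"dx":-36,"dy":-24.5,"az":0.028,"hand":0}
    - {"dx":-39,"dy":-26.5,"az":0.028,"hand":0}
    - {"dx":-40.64,"dy":-27.64,"az":0.028,"hand":0}

```text
invalid input at $.series[0]: expected keys ax, ay, az, dx, dy, dz, hand
```

Call:
send_rows:
  series:
    - {"hand":0}
    - {"hand":0}
    - {"hand":0}

```text
invalid input at $.series[0]: expected keys ax, ay, az, dx, dy, dz, hand
```

Run:
```python
from cell import *
import cv2,numpy as np
print(read_state())
d=get_image("side");im=d["pixels"][:,:,::-1]
cv2.imwrite("pics/s1.png",cv2.resize(im[60:230,150:320],None,fx=3.4,fy=3.4,interpolation=cv2.INTER_CUBIC))
```

```text
{'clock': 0.1, 'qpos': array([-1.27184156,  0.62926548,  0.03846153,  1.51828803, -0.02701514,
        0.99629211, -0.02000517]), 'qd': array([-0.00045601, -0.00166369, -0.00097947, -0.00275952, -0.00055517,
       -0.00054009,  0.00135223]), 'tau': array([ 3.54059492e-03, -5.64537477e+01,  1.23090751e+00, -1.93974835e+01,
        1.13973810e-02,  5.37321816e-03,  3.04736068e-05]), 'eef_pos': array([231.64183829, 606.71366399, 230.46726635]), 'tool_rot': array([-3.13985812e+00,  1.57657849e-05,  2.77681046e+00]), 'force': array([ 0.09928767,  0.00802867, -0.30592709]), 'torque': array([-0.00903454,  0.06893389,  0.00861644]), 'gripper_force': 0.0, 'width': 85.71628461590632}
```

View pics/s1.png

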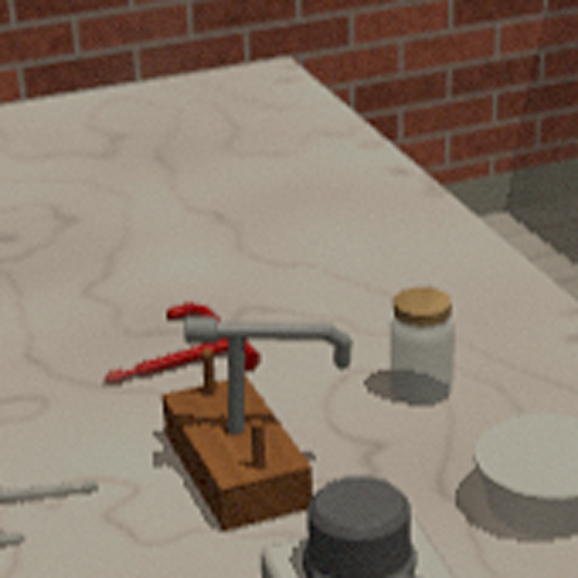

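The move was refused because every row needs all seven keys. The picture shows the scene unchanged, with the spout still in its stand at crop (236,380). I'll resend with all the keys filled in.

Call:
send_rows:
  series:
    - {"ax":0,"ay":0,"az":0,"dx":-4,"dy":-2.8,"dz":0,"hand":0}
    - {"ax":0,"ay":0,"az":0,"dx":-8,"dy":-5.5,"dz":0,"hand":0}
    - {"ax":0,"ay":0,"az":0,"dx":-12,"dy":-8.2,"dz":0,"hand":0}
    - {"ax":0,"ay":0,"az":0,"dx":-16,"dy":-10.9,"dz":0,"hand":0}
    - {"ax":0,"ay":0,"az":0,"dx":-20,"dy":-13.6,"dz":0,"hand":0}
    - {"ax":0,"ay":0,"az":0,"dx":-24,"dy":-16.3,"dz":0,"hand":0}
    - {"ax":0,"ay":0,"az":0.01,"dx":-28,"dy":-19,"dz":0,"hand":0}
    - {"ax":0,"ay":0,"az":0.02,"dx":-32,"dy":-21.8,"dz":0,"hand":0}
    - {"ax":0,"ay":0,"az":0.028,"dx":-36,"dy":-24.5,"dz":0,"hand":0}
    - {"ax":0,"ay":0,"az":0.028,"dx":-39,"dy":-26.5,"dz":0,"hand":0}

```text
clock: 1.15
eef_pos: [503.2, 217.0, 231.3]
tool_rot: [-3.141, 0.001, 2.746]
force: [1.5, 1.1, 0.3]
width: 85.7
gripper_force: 0.0
```

Call:
send_rows:
  series:
    - {"ax":0,"ay":0,"az":0,"dx":-1.6,"dy":-1.1,"dz":0,"hand":0}
    - {"ax":0,"ay":0,"az":0,"dx":-1.6,"dy":-1.1,"dz":0,"hand":0}
    - {"ax":0,"ay":0,"az":0,"dx":-1.6,"dy":-1.1,"dz":0,"hand":0}
    - {"ax":0,"ay":0,"az":0,"dx":-1.6,"dy":-1.1,"dz":0,"hand":0}
    - {"ax":0,"ay":0,"az":0,"dx":-1.6,"dy":-1.1,"dz":0,"hand":0}

```text
clock: 1.65
eef_pos: [511.3, 205.9, 231.2]
tool_rot: [3.141, -0.001, 2.752]
force: [0.3, 0.2, 0.6]
width: 85.5
gripper_force: 0.0
```

Run:
```python
from cell import *
import cv2,numpy as np
r=read_state();print({k:r[k] for k in("clock","qpos","eef_pos","tool_rot","force","width")})
d=get_image("top");im=d["pixels"][:,:,::-1]
cv2.imwrite("pics/t1.png",cv2.resize(im[130:260,140:270],None,fx=4,fy=4,interpolation=cv2.INTER_CUBIC))
```

```text
{'clock': 1.65, 'qpos': array([-0.4743193 ,  0.48670912,  0.06075997,  1.79729796, -0.03860367,
        0.85900225,  0.78536278]), 'eef_pos': array([511.30442851, 205.92464602, 231.24409671]), 'tool_rot': array([ 3.14123245e+00, -7.92147006e-04,  2.75152872e+00]), 'force': array([0.2702112 , 0.21767561, 0.59338501]), 'width': 85.52953993033786}
```

View pics/t1.png

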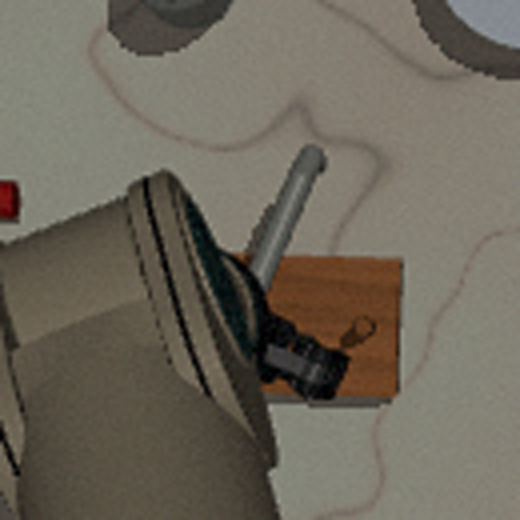

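The top view shows the hand over the stand, with one finger on the +bar side at crop (310,370) and the bar running out to (312,160). The two line up, so I'm descending.

Call:
send_rows:
  series:
    - {"ax":0,"ay":0,"az":0,"dx":-0.2,"dy":-0.1,"dz":1.5,"hand":0}
    - {"ax":0,"ay":0,"az":0,"dx":-0.2,"dy":-0.1,"dz":3,"hand":0}
    - {"ax":0,"ay":0,"az":0,"dx":-0.2,"dy":-0.1,"dz":4.5,"hand":0}
    - {"ax":0,"ay":0,"az":0,"dx":-0.2,"dy":-0.1,"dz":6,"hand":0}
    - {"ax":0,"ay":0,"az":0,"dx":-0.2,"dy":-0.1,"dz":7,"hand":0}
    - {"ax":0,"ay":0,"az":0,"dx":-0.2,"dy":-0.1,"dz":8,"hand":0}
    - {"ax":0,"ay":0,"az":0,"dx":-0.2,"dy":-0.1,"dz":9,"hand":0}
    - {"ax":0,"ay":0,"az":0,"dx":-0.2,"dy":-0.1,"dz":9,"hand":0}
    - {"ax":0,"ay":0,"az":0,"dx":-0.2,"dy":-0.1,"dz":9,"hand":0}

```text
clock: 2.6
eef_pos: [513.8, 202.6, 141.3]
tool_rot: [-3.142, -0.0, 2.749]
force: [0.0, 0.2, 0.4]
width: 85.5
gripper_force: 0.0
```

Run:
```python
from cell import *
import cv2,numpy as np
r=read_state();print({k:r[k] for k in("clock","eef_pos","tool_rot","force","width")})
d=get_image("side");im=d["pixels"][:,:,::-1]
cv2.imwrite("pics/s2.png",cv2.resize(im[110:220,170:280],None,fx=5,fy=5,interpolation=cv2.INTER_CUBIC))
```

```text
{'clock': 2.6, 'eef_pos': array([513.75910975, 202.64394813, 141.31327188]), 'tool_rot': array([-3.14158841e+00, -5.35812099e-05,  2.74884238e+00]), 'force': array([0.03463783, 0.17822823, 0.3606418 ]), 'width': 85.47202142631124}
```

View pics/s2.png

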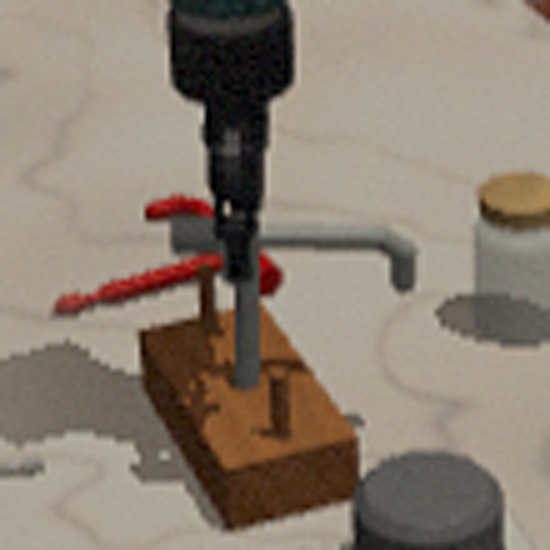

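The near finger is at crop (238,250) and the stem at (247,300), so I'll shift about 2 mm along the bar and close.

Call:
send_rows:
  series:
    - {"ax":0,"ay":0,"az":0,"dx":-0.2,"dy":0,"dz":0,"hand":0}
    - {"ax":0,"ay":0,"az":0,"dx":-0.2,"dy":0,"dz":0,"hand":0.5}
    - {"ax":0,"ay":0,"az":0,"dx":-0.2,"dy":0,"dz":0,"hand":0.7}
    - {"ax":0,"ay":0,"az":0,"dx":-0.2,"dy":0,"dz":0,"hand":1}
    - {"ax":0,"ay":0,"az":0,"dx":-0.2,"dy":0,"dz":0,"hand":1}
    - {"ax":0,"ay":0,"az":0,"dx":-0.2,"dy":0,"dz":0,"hand":1}
    - {"ax":0,"ay":0,"az":0,"dx":-0.2,"dy":0,"dz":0,"hand":1}
    - {"ax":0,"ay":0,"az":0,"dx":-0.2,"dy":0,"dz":0,"hand":1}
    - {"ax":0,"ay":0,"az":0,"dx":-0.2,"dy":0,"dz":0,"hand":1}
    - {"ax":0,"ay":0,"az":0,"dx":-0.2,"dy":0,"dz":0,"hand":1}

```text
clock: 3.65
eef_pos: [515.8, 202.1, 141.5]
tool_rot: [3.141, 0.0, 2.749]
force: [0.8, 1.0, 3.1]
width: 14.5
gripper_force: 58.5
```

Call:
send_rows:
  series:
    - {"ax":0,"ay":0,"az":0,"dx":0,"dy":0,"dz":0,"hand":1}
    - {"ax":0,"ay":0,"az":0,"dx":0,"dy":0,"dz":0,"hand":1}
    - {"ax":0,"ay":0,"az":0,"dx":0,"dy":0,"dz":0,"hand":1}
    - {"ax":0,"ay":0,"az":0,"dx":0,"dy":0,"dz":0,"hand":1}

```text
clock: 4.05
eef_pos: [515.8, 202.0, 141.5]
tool_rot: [3.141, 0.0, 2.749]
force: [0.1, 1.8, 4.0]
width: 14.4
gripper_force: 58.7
```

Call:
send_rows:
  series:
    - {"ax":0,"ay":0,"az":0,"dx":0,"dy":0,"dz":-0.5,"hand":1}
    - {"ax":0,"ay":0,"az":0,"dx":0,"dy":0,"dz":-1,"hand":1}
    - {"ax":0,"ay":0,"az":0,"dx":0,"dy":0,"dz":-2,"hand":1}
    - {"ax":0,"ay":0,"az":0,"dx":0,"dy":0,"dz":-3.5,"hand":1}
    - {"ax":0,"ay":0,"az":0,"dx":0,"dy":0,"dz":-5,"hand":1}
    - {"ax":0,"ay":0,"az":0,"dx":0,"dy":0,"dz":-7,"hand":1}
    - {"ax":0,"ay":0,"az":0,"dx":0,"dy":0,"dz":-9,"hand":1}
    - {"ax":0,"ay":0,"az":0,"dx":0,"dy":0,"dz":-11,"hand":1}
    - {"ax":0,"ay":0,"az":0,"dx":0,"dy":0,"dz":-13,"hand":1}
    - {"ax":0,"ay":0,"az":0,"dx":0,"dy":0,"dz":-15,"hand":1}

```text
clock: 5.05
eef_pos: [514.8, 200.9, 292.5]
tool_rot: [-3.14, -0.001, 2.748]
force: [0.1, 0.7, -2.0]
width: 14.4
gripper_force: 58.7
```

Call:
send_rows:
  series:
    - {"ax":0,"ay":0,"az":0,"dx":0,"dy":0,"dz":-2,"hand":1}
    - {"ax":0,"ay":0,"az":0,"dx":0,"dy":0,"dz":-3.5,"hand":1}
    - {"ax":0,"ay":0,"az":0,"dx":0,"dy":0,"dz":-4.5,"hand":1}
    - {"ax":0,"ay":0,"az":0,"dx":0,"dy":0,"dz":-5,"hand":1}
    - {"ax":0,"ay":0,"az":0,"dx":0,"dy":0,"dz":-5,"hand":1}
    - {"ax":0,"ay":0,"az":0,"dx":0,"dy":0,"dz":-5,"hand":1}

```text
clock: 5.65
eef_pos: [515.0, 201.5, 340.6]
tool_rot: [-3.14, -0.001, 2.749]
force: [0.4, 1.2, -3.4]
width: 14.3
gripper_force: 58.7
```

Call:
send_rows:
  series:
    - {"ax":0,"ay":0,"az":0.14,"dx":-0.68,"dy":-1.86,"dz":0,"hand":1}
    - {"ax":0,"ay":0,"az":0.28,"dx":-1.37,"dy":-3.72,"dz":0,"hand":1}
    - {"ax":0,"ay":0,"az":0.42,"dx":-2.05,"dy":-5.58,"dz":0,"hand":1}
    - {"ax":0,"ay":0,"az":0.56,"dx":-2.74,"dy":-7.44,"dz":0,"hand":1}
    - {"ax":0,"ay":0,"az":0.7,"dx":-3.42,"dy":-9.3,"dz":0,"hand":1}
    - {"ax":0,"ay":0,"az":0.84,"dx":-4.1,"dy":-11.16,"dz":0,"hand":1}
    - {"ax":0,"ay":0,"az":0.98,"dx":-4.79,"dy":-13.02,"dz":0,"hand":1}
    - {"ax":0,"ay":0,"az":1.12,"dx":-5.47,"dy":-14.88,"dz":0,"hand":1}
    - {"ax":0,"ay":0,"az":1.26,"dx":-6.16,"dy":-16.74,"dz":0,"hand":1}
    - {"ax":0,"ay":0,"az":1.4,"dx":-6.84,"dy":-18.6,"dz":0,"hand":1}

```text
clock: 6.65
eef_pos: [506.9, 3.1, 340.5]
tool_rot: [-3.14, 0.001, 1.343]
force: [-0.1, 0.4, -2.6]
width: 14.4
gripper_force: 58.7
```

Call:
send_rows:
  series:
    - {"ax":0,"ay":0,"az":0.14,"dx":-1.94,"dy":0.36,"dz":0,"hand":1}
    - {"ax":0,"ay":0,"az":0.28,"dx":-3.88,"dy":0.71,"dz":0,"hand":1}
    - {"ax":0,"ay":0,"az":0.42,"dx":-5.82,"dy":1.07,"dz":0,"hand":1}
    - {"ax":0,"ay":0,"az":0.56,"dx":-7.76,"dy":1.42,"dz":0,"hand":1}
    - {"ax":0,"ay":0,"az":0.7,"dx":-9.7,"dy":1.78,"dz":0,"hand":1}
    - {"ax":0,"ay":0,"az":0.84,"dx":-11.64,"dy":2.13,"dz":0,"hand":1}
    - {"ax":0,"ay":0,"az":0.98,"dx":-13.58,"dy":2.49,"dz":0,"hand":1}
    - {"ax":0,"ay":0,"az":1.12,"dx":-15.52,"dy":2.84,"dz":0,"hand":1}
    - {"ax":0,"ay":0,"az":1.26,"dx":-17.46,"dy":3.2,"dz":0,"hand":1}
    - {"ax":0,"ay":0,"az":1.4,"dx":-19.4,"dy":3.55,"dz":0,"hand":1}

```text
clock: 7.65
eef_pos: [499.0, -193.6, 340.5]
tool_rot: [-3.141, 0.002, -0.057]
force: [0.4, -0.1, -3.1]
width: 14.4
gripper_force: 58.7
```

Call:
send_rows:
  series:
    - {"ax":0,"ay":0,"az":0.03,"dx":0,"dy":0,"dz":0,"hand":1}
    - {"ax":0,"ay":0,"az":0.03,"dx":0,"dy":0,"dz":0,"hand":1}
    - {"ax":0,"ay":0,"az":0.03,"dx":0,"dy":0,"dz":0,"hand":1}
    - {"ax":0,"ay":0,"az":0.03,"dx":0,"dy":0,"dz":0,"hand":1}
    - {"ax":0,"ay":0,"az":0.03,"dx":0,"dy":0,"dz":0,"hand":1}

```text
clock: 8.15
eef_pos: [499.6, -192.4, 341.2]
tool_rot: [-3.141, 0.0, -0.079]
force: [-0.8, 0.4, -1.9]
width: 14.0
gripper_force: 58.8
```

Run:
```python
from cell import *
import cv2,numpy as np
r=read_state();print({k:r[k] for k in("clock","qpos","eef_pos","tool_rot","force","torque","width")})
ims=[]
for n in("side","top"):
    d=get_image(n);cv2.imwrite(f"pics/{n}2.png",d["pixels"][:,:,::-1]);ims.append(d["pixels"][:,:,::-1])
a=cv2.resize(ims[0][110:300,180:310],None,fx=3.1,fy=3.1,interpolation=cv2.INTER_CUBIC);b=cv2.resize(ims[1][160:310,280:405],None,fx=3.1,fy=3.1,interpolation=cv2.INTER_CUBIC)
b=cv2.copyMakeBorder(b,0,a.shape[0]-b.shape[0],0,0,0);print(a.shape)
cv2.imwrite("pics/c3.png",np.hstack([a,b]))
```

```text
{'clock': 8.15, 'qpos': array([-0.23410179,  0.45052613,  0.83346863,  1.69491642, -0.36028357,
        1.15756703, -0.95295605]), 'eef_pos': array([ 499.60059305, -192.4467757 ,  341.24149849]), 'tool_rot': array([-3.14094754e+00,  4.86801790e-05, -7.92988690e-02]), 'force': array([-0.7912254 ,  0.398658  , -1.85037412]), 'torque': array([ 0.00014953, -0.07066147, -0.00140164]), 'width': 13.95986447716009}
(589, 403, 3)
```

View pics/c3.png

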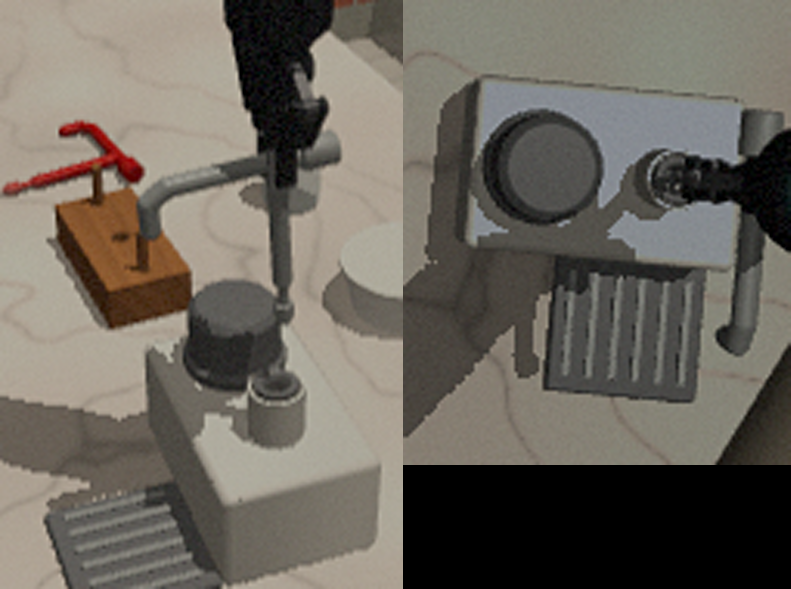

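The left panel shows the spout hanging upright over the socket, with its foot at about (283,350) and the collar mouth at (275,385). The right panel shows the bar parallel to the filter's side, outlet (737,340) over the front. Now to compare the stem in both pictures with where the tool should put it.

Run:
```python
from h import *
s=load("side");t=load("top")
print("expected stem px (tool axis):")
for z in(330,300,270,250,235,222,212): print(z,np.round(proj(s,(499.6,-192.4,z)),1))
im=cv2.imread("pics/side2.png");g=cv2.cvtColor(im,cv2.COLOR_BGR2GRAY)
for v in range(172,226,3): print(v,g[v,262:282].tolist())
# top bar: cols by row
im=cv2.imread("pics/top2.png");g=cv2.cvtColor(im,cv2.COLOR_BGR2GRAY)
print("top")
for v in (196,199,202,205,208,240,246,252,258,264,268,270,272,274,276): print(v,g[v,380:405].tolist())
print("expect axis px",[np.round(proj(t,(499.6+o*np.cos(np.pi-.079),-192.4+o*np.sin(np.pi-.079),360)),1).tolist() for o in(-48,-18,0,50,108)])
```

```text
expected stem px (tool axis):
330 [269.6 172. ]
300 [269.5 182.8]
270 [269.4 193.4]
250 [269.3 200.2]
235 [269.2 205.3]
222 [269.2 209.6]
212 [269.2 212.9]
172 [103, 100, 91, 83, 55, 56, 57, 59, 59, 58, 59, 83, 96, 97, 90, 95, 95, 98, 122, 122]
175 [103, 101, 99, 89, 65, 51, 55, 56, 60, 53, 58, 90, 97, 97, 97, 99, 94, 100, 97, 98]
178 [169, 170, 170, 137, 93, 55, 56, 60, 63, 75, 75, 79, 88, 92, 91, 94, 129, 135, 154, 159]
181 [167, 167, 166, 168, 143, 53, 52, 57, 65, 71, 78, 131, 170, 166, 166, 167, 166, 164, 163, 161]
184 [165, 167, 168, 168, 171, 43, 53, 64, 69, 75, 79, 107, 167, 165, 162, 165, 164, 165, 163, 160]
187 [165, 166, 166, 166, 167, 58, 56, 61, 66, 75, 77, 102, 170, 164, 164, 164, 161, 164, 160, 155]
190 [149, 153, 156, 161, 164, 76, 51, 63, 66, 76, 74, 86, 169, 162, 161, 164, 161, 163, 160, 149]
193 [158, 161, 162, 161, 165, 111, 49, 60, 71, 69, 73, 81, 147, 163, 164, 161, 161, 158, 154, 152]
196 [161, 161, 162, 164, 163, 122, 50, 56, 67, 73, 78, 82, 147, 162, 161, 159, 160, 152, 148, 153]
199 [159, 163, 165, 163, 163, 137, 51, 53, 61, 73, 73, 80, 125, 166, 161, 156, 15
[... 1970 characters left out ...]
68 [104, 28, 34, 33, 35, 47, 59, 69, 74, 79, 77, 74, 77, 137, 131, 130, 133, 130, 129, 129, 128, 129, 128, 133, 133]
270 [134, 75, 24, 36, 39, 55, 67, 73, 77, 81, 81, 74, 110, 136, 130, 129, 131, 132, 131, 132, 128, 133, 130, 131, 111]
272 [133, 137, 131, 75, 24, 61, 67, 73, 79, 75, 73, 82, 135, 128, 131, 129, 130, 135, 128, 129, 131, 130, 136, 85, 27]
274 [132, 134, 129, 134, 131, 127, 107, 65, 71, 87, 134, 136, 127, 128, 134, 130, 128, 127, 131, 129, 132, 131, 61, 25, 32]
276 [132, 132, 131, 134, 134, 130, 133, 135, 131, 127, 134, 130, 131, 134, 129, 132, 132, 131, 130, 131, 132, 60, 27, 30, 36]
expect axis px [[395.2, 194.6], [393.9, 210.0], [393.2, 219.2], [391.1, 245.0], [388.6, 275.1]]
```

The stem leans about 0.06 rad, with the outlet drooping and the foot towards +x. The top of the spout is within about 1 mm of plan. I'll tilt it back, shift 1 mm in y and go down to just above the collar.

Call:
send_rows:
  series:
    - {"ax":0,"ay":-0.02,"az":0,"dx":0,"dy":0.12,"dz":0.5,"hand":1}
    - {"ax":0,"ay":-0.04,"az":0,"dx":0,"dy":0.12,"dz":1,"hand":1}
    - {"ax":0,"ay":-0.06,"az":0,"dx":0,"dy":0.12,"dz":2,"hand":1}
    - {"ax":0,"ay":-0.06,"az":0,"dx":0,"dy":0.12,"dz":3,"hand":1}
    - {"ax":0,"ay":-0.06,"az":0,"dx":0,"dy":0.12,"dz":3.8,"hand":1}
    - {"ax":0,"ay":-0.06,"az":0,"dx":0,"dy":0.12,"dz":4.3,"hand":1}
    - {"ax":0,"ay":-0.06,"az":0,"dx":0,"dy":0.12,"dz":4.3,"hand":1}
    - {"ax":0,"ay":-0.06,"az":0,"dx":0,"dy":0.12,"dz":4.3,"hand":1}
    - {"ax":0,"ay":-0.06,"az":0,"dx":0,"dy":0.12,"dz":4.3,"hand":1}

```text
clock: 9.15
eef_pos: [499.5, -194.7, 298.8]
tool_rot: [3.141, 0.059, -0.081]
force: [0.4, -0.9, -2.8]
width: 14.4
gripper_force: 58.9
```

Run:
```python
from cell import *
from h import *
r=read_state();print({k:r[k] for k in("clock","eef_pos","tool_rot","force","torque","width")})
d=get_image("side");im=d["pixels"][:,:,::-1];cv2.imwrite("pics/side3.png",im)
g=cv2.cvtColor(im,cv2.COLOR_BGR2GRAY)
s=load("side")
for z in(300,270,250,230,210,190,165,152): print(z,np.round(proj(s,(499.6,-194.3,z)),1))
for v in range(184,238,3): print(v,g[v,260:282].tolist())
a=cv2.resize(im[110:260,200:320],None,fx=3.9,fy=3.9,interpolation=cv2.INTER_CUBIC)
cv2.imwrite("pics/c4.png",a)
```

```text
{'clock': 9.15, 'eef_pos': array([ 499.54327568, -194.66687788,  298.76131415]), 'tool_rot': array([ 3.14143957,  0.05904222, -0.0812974 ]), 'force': array([ 0.39543749, -0.88022193, -2.82355427]), 'torque': array([-0.02524477, -0.13029733,  0.02199703]), 'width': 14.36377442913625}
300 [269.8 183.2]
270 [269.7 193.8]
250 [269.6 200.6]
230 [269.6 207.4]
210 [269.5 213.9]
190 [269.4 220.4]
165 [269.3 228.3]
152 [269.3 232.3]
184 [172, 171, 169, 170, 173, 173, 70, 55, 60, 26, 14, 24, 24, 29, 21, 50, 143, 171, 166, 166, 164, 163]
187 [164, 166, 165, 165, 168, 169, 80, 50, 58, 62, 49, 63, 65, 129, 150, 157, 167, 164, 165, 164, 161, 155]
190 [145, 145, 150, 155, 159, 162, 79, 49, 55, 56, 60, 54, 78, 173, 165, 163, 165, 163, 163, 165, 160, 152]
193 [153, 158, 160, 160, 166, 165, 82, 55, 56, 60, 58, 58, 70, 172, 164, 162, 162, 160, 162, 159, 156, 150]
196 [155, 160, 161, 164, 168, 165, 74, 48, 59, 58, 64, 75, 91, 169, 162, 163, 162, 159, 159, 152, 150, 154]
199 [148, 156, 161, 162, 164, 165, 77, 54, 60, 55, 75, 68, 87, 169, 162, 160, 159, 158, 150, 144, 149, 159]
202 [94, 88, 92, 92, 104, 1
[... 510 characters left out ...]
, 62, 49, 53, 59, 63, 67, 73, 131, 179, 172, 167, 157, 162, 167, 165, 165, 166, 166]
220 [52, 50, 49, 50, 51, 56, 60, 57, 62, 67, 78, 123, 176, 173, 171, 171, 169, 159, 163, 164, 169, 165]
223 [49, 52, 52, 53, 55, 57, 71, 93, 102, 106, 111, 124, 139, 173, 174, 171, 168, 172, 168, 155, 162, 168]
226 [53, 55, 54, 52, 52, 53, 53, 56, 66, 76, 72, 74, 140, 173, 170, 170, 170, 169, 170, 171, 167, 160]
229 [41, 50, 54, 76, 89, 62, 88, 99, 76, 78, 89, 96, 141, 158, 164, 171, 171, 172, 168, 171, 169, 170]
232 [80, 94, 52, 49, 50, 47, 53, 45, 70, 65, 70, 64, 67, 73, 95, 100, 125, 174, 170, 168, 170, 169]
235 [174, 95, 83, 85, 97, 74, 58, 60, 53, 54, 51, 55, 77, 88, 98, 77, 85, 139, 156, 172, 170, 169]
```

View pics/c4.png

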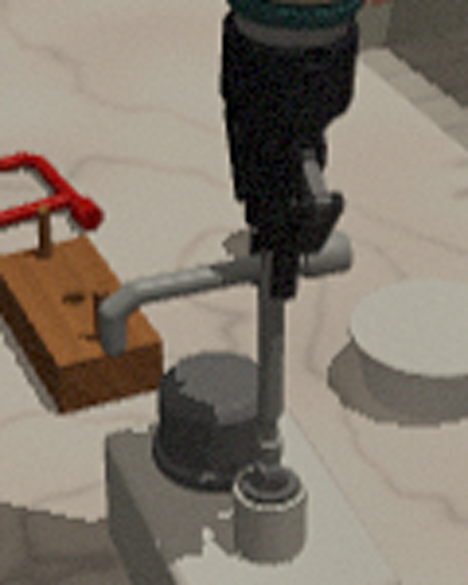

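The stem is vertical now (269.0 px at all rows) and its foot stands centred over the collar mouth at crop (268,485). Starting the insertion in small steps.

Call:
send_rows:
  series:
    - {"ax":0,"ay":0,"az":0,"dx":0,"dy":0,"dz":0.4,"hand":1}
    - {"ax":0,"ay":0,"az":0,"dx":0,"dy":0,"dz":0.8,"hand":1}
    - {"ax":0,"ay":0,"az":0,"dx":0,"dy":0,"dz":1.2,"hand":1}
    - {"ax":0,"ay":0,"az":0,"dx":0,"dy":0,"dz":1.6,"hand":1}
    - {"ax":0,"ay":0,"az":0,"dx":0,"dy":0,"dz":1.8,"hand":1}
    - {"ax":0,"ay":0,"az":0,"dx":0,"dy":0,"dz":2,"hand":1}
    - {"ax":0,"ay":0,"az":0,"dx":0,"dy":0,"dz":2,"hand":1}

```text
clock: 9.9
eef_pos: [498.0, -194.3, 278.1]
tool_rot: [-3.142, 0.06, -0.081]
force: [-0.6, -0.4, -2.6]
width: 14.2
gripper_force: 58.9
```

Call:
send_rows:
  series:
    - {"ax":0,"ay":0,"az":0,"dx":0.06,"dy":0,"dz":0,"hand":1}
    - {"ax":0,"ay":0,"az":0,"dx":0.12,"dy":0,"dz":0,"hand":1}
    - {"ax":0,"ay":0,"az":0,"dx":0.13,"dy":0,"dz":0.2,"hand":1}
    - {"ax":0,"ay":0,"az":0,"dx":0.14,"dy":0,"dz":0.4,"hand":1}
    - {"ax":0,"ay":0,"az":0,"dx":0.16,"dy":0,"dz":0.6,"hand":1}
    - {"ax":0,"ay":0,"az":0,"dx":0.17,"dy":0,"dz":0.8,"hand":1}
    - {"ax":0,"ay":0,"az":0,"dx":0.17,"dy":0,"dz":0.8,"hand":1}

```text
clock: 10.6
eef_pos: [499.2, -194.3, 269.9]
tool_rot: [-3.141, 0.061, -0.081]
force: [0.3, -0.6, -2.5]
width: 14.3
gripper_force: 58.8
```

Call:
send_rows:
  series:
    - {"ax":0,"ay":0,"az":0,"dx":0.01,"dy":0,"dz":0.15,"hand":1}
    - {"ax":0,"ay":0,"az":0,"dx":0.02,"dy":0,"dz":0.3,"hand":1}
    - {"ax":0,"ay":0,"az":0,"dx":0.03,"dy":0,"dz":0.45,"hand":1}
    - {"ax":0,"ay":0,"az":0,"dx":0.04,"dy":0,"dz":0.6,"hand":1}
    - {"ax":0,"ay":0,"az":0,"dx":0.04,"dy":0,"dz":0.6,"hand":1}

```text
clock: 11.1
eef_pos: [499.4, -194.4, 264.0]
tool_rot: [-3.141, 0.06, -0.081]
force: [1.2, -0.1, -3.3]
width: 14.3
gripper_force: 58.7
```

Call:
send_rows:
  series:
    - {"ax":0,"ay":0,"az":0,"dx":0.01,"dy":0,"dz":0.15,"hand":1}
    - {"ax":0,"ay":0,"az":0,"dx":0.02,"dy":0,"dz":0.3,"hand":1}
    - {"ax":0,"ay":0,"az":0,"dx":0.03,"dy":0,"dz":0.4,"hand":1}
    - {"ax":0,"ay":0,"az":0,"dx":0.03,"dy":0,"dz":0.4,"hand":1}

```text
clock: 11.5
eef_pos: [499.7, -194.2, 260.3]
tool_rot: [-3.141, 0.06, -0.081]
force: [0.1, 1.2, -0.9]
width: 14.6
gripper_force: 58.9
```

Call:
send_rows:
  series:
    - {"ax":0,"ay":0,"az":0,"dx":0.01,"dy":0,"dz":0.1,"hand":1}
    - {"ax":0,"ay":0,"az":0,"dx":0.01,"dy":0,"dz":0.2,"hand":1}
    - {"ax":0,"ay":0,"az":0,"dx":0.01,"dy":0,"dz":0.2,"hand":1}

```text
clock: 11.8
eef_pos: [499.9, -194.8, 258.9]
tool_rot: [3.141, 0.059, -0.081]
force: [-0.3, 1.2, 4.6]
width: 14.4
gripper_force: 59.6
```

Call:
send_rows:
  series:
    - {"ax":0,"ay":0,"az":0,"dx":0.01,"dy":0,"dz":0.1,"hand":1}
    - {"ax":0,"ay":0,"az":0,"dx":0.01,"dy":0,"dz":0.2,"hand":1}
    - {"ax":0,"ay":0,"az":0,"dx":0.01,"dy":0,"dz":0.2,"hand":1}

```text
clock: 12.1
eef_pos: [499.4, -194.6, 256.1]
tool_rot: [3.141, 0.06, -0.081]
force: [0.6, 0.2, 1.2]
width: 13.9
gripper_force: 59.2
```

Call:
send_rows:
  series:
    - {"ax":0,"ay":0,"az":0,"dx":0.01,"dy":0,"dz":0.1,"hand":1}
    - {"ax":0,"ay":0,"az":0,"dx":0.01,"dy":0,"dz":0.2,"hand":1}
    - {"ax":0,"ay":0,"az":0,"dx":0.01,"dy":0,"dz":0.2,"hand":1}

```text
clock: 12.4
eef_pos: [499.3, -194.5, 254.0]
tool_rot: [3.141, 0.06, -0.081]
force: [1.3, 0.1, 0.1]
width: 14.4
gripper_force: 59.2
```

Call:
send_rows:
  series:
    - {"ax":0,"ay":0,"az":0,"dx":0.01,"dy":0,"dz":0.1,"hand":1}
    - {"ax":0,"ay":0,"az":0,"dx":0.01,"dy":0,"dz":0.2,"hand":1}
    - {"ax":0,"ay":0,"az":0,"dx":0.01,"dy":0,"dz":0.2,"hand":1}

```text
clock: 12.7
eef_pos: [499.2, -194.4, 251.9]
tool_rot: [-3.142, 0.06, -0.081]
force: [0.9, 0.5, -0.8]
width: 14.5
gripper_force: 59.0
```

Call:
send_rows:
  series:
    - {"ax":0,"ay":0,"az":0,"dx":0.01,"dy":0,"dz":0.1,"hand":1}
    - {"ax":0,"ay":0,"az":0,"dx":0.01,"dy":0,"dz":0.2,"hand":1}
    - {"ax":0,"ay":0,"az":0,"dx":0.01,"dy":0,"dz":0.2,"hand":1}

```text
clock: 13.0
eef_pos: [499.1, -194.3, 249.8]
tool_rot: [-3.141, 0.061, -0.081]
force: [1.1, -0.8, -0.3]
width: 14.3
gripper_force: 59.0
```

Call:
send_rows:
  series:
    - {"ax":0,"ay":0,"az":0,"dx":0.01,"dy":0,"dz":0.1,"hand":1}
    - {"ax":0,"ay":0,"az":0,"dx":0.01,"dy":0,"dz":0.2,"hand":1}
    - {"ax":0,"ay":0,"az":0,"dx":0.01,"dy":0,"dz":0.2,"hand":1}

```text
clock: 13.3
eef_pos: [499.2, -194.4, 248.0]
tool_rot: [-3.142, 0.06, -0.081]
force: [1.1, 0.6, -0.8]
width: 14.3
gripper_force: 59.0
```

Call:
send_rows:
  series:
    - {"ax":0,"ay":0,"az":0,"dx":0.01,"dy":0,"dz":0.1,"hand":1}
    - {"ax":0,"ay":0,"az":0,"dx":0.01,"dy":0,"dz":0.2,"hand":1}
    - {"ax":0,"ay":0,"az":0,"dx":0.01,"dy":0,"dz":0.2,"hand":1}

```text
clock: 13.6
eef_pos: [499.3, -194.4, 246.0]
tool_rot: [-3.142, 0.06, -0.081]
force: [0.3, 0.6, -0.1]
width: 14.3
gripper_force: 59.0
```

Call:
send_rows:
  series:
    - {"ax":0,"ay":0,"az":0,"dx":0.01,"dy":0,"dz":0.1,"hand":1}
    - {"ax":0,"ay":0,"az":0,"dx":0.01,"dy":0,"dz":0.2,"hand":1}
    - {"ax":0,"ay":0,"az":0,"dx":0.01,"dy":0,"dz":0.2,"hand":1}

```text
clock: 13.9
eef_pos: [499.3, -194.4, 244.0]
tool_rot: [-3.142, 0.06, -0.081]
force: [1.1, 1.1, -1.1]
width: 14.3
gripper_force: 59.0
```

Call:
send_rows:
  series:
    - {"ax":0,"ay":0,"az":0,"dx":0.01,"dy":0,"dz":0.1,"hand":1}
    - {"ax":0,"ay":0,"az":0,"dx":0.01,"dy":0,"dz":0.2,"hand":1}
    - {"ax":0,"ay":0,"az":0,"dx":0.01,"dy":0,"dz":0.2,"hand":1}

```text
clock: 14.2
eef_pos: [499.2, -194.4, 242.0]
tool_rot: [-3.142, 0.06, -0.081]
force: [1.4, 0.1, -1.3]
width: 14.1
gripper_force: 59.0
```

Call:
send_rows:
  series:
    - {"ax":0,"ay":0,"az":0,"dx":0.01,"dy":0,"dz":0.1,"hand":1}
    - {"ax":0,"ay":0,"az":0,"dx":0.01,"dy":0,"dz":0.2,"hand":1}
    - {"ax":0,"ay":0,"az":0,"dx":0.01,"dy":0,"dz":0.2,"hand":1}

```text
clock: 14.5
eef_pos: [499.2, -194.4, 240.0]
tool_rot: [-3.142, 0.06, -0.081]
force: [0.6, 0.8, -0.6]
width: 14.3
gripper_force: 59.0
```

Call:
send_rows:
  series:
    - {"ax":0,"ay":0,"az":0,"dx":0.01,"dy":0,"dz":0.1,"hand":1}
    - {"ax":0,"ay":0,"az":0,"dx":0.01,"dy":0,"dz":0.2,"hand":1}
    - {"ax":0,"ay":0,"az":0,"dx":0.01,"dy":0,"dz":0.2,"hand":1}

```text
clock: 14.8
eef_pos: [499.1, -194.4, 237.9]
tool_rot: [-3.142, 0.06, -0.081]
force: [1.5, 0.0, -0.8]
width: 14.6
gripper_force: 58.9
```

Call:
send_rows:
  series:
    - {"ax":0,"ay":0,"az":0,"dx":0.01,"dy":0,"dz":0.1,"hand":1}
    - {"ax":0,"ay":0,"az":0,"dx":0.01,"dy":0,"dz":0.1,"hand":1}

```text
clock: 15.0
eef_pos: [499.1, -194.4, 236.9]
tool_rot: [-3.142, 0.06, -0.081]
force: [-0.0, 1.4, -1.6]
width: 14.4
gripper_force: 58.9
```

Call:
send_rows:
  series:
    - {"ax":0,"ay":0,"az":0,"dx":0.01,"dy":0,"dz":0.1,"hand":1}
    - {"ax":0,"ay":0,"az":0,"dx":0.01,"dy":0,"dz":0.1,"hand":1}

```text
clock: 15.2
eef_pos: [499.0, -194.3, 235.8]
tool_rot: [-3.141, 0.061, -0.081]
force: [1.0, 0.2, -4.0]
width: 14.4
gripper_force: 58.8
```

Call:
send_rows:
  series:
    - {"ax":0,"ay":0,"az":0,"dx":0,"dy":0,"dz":0.1,"hand":1}
    - {"ax":0,"ay":0,"az":0,"dx":0,"dy":0,"dz":0.1,"hand":1}

```text
clock: 15.4
eef_pos: [499.1, -194.3, 234.9]
tool_rot: [-3.141, 0.061, -0.081]
force: [0.3, 0.7, -3.1]
width: 14.3
gripper_force: 58.8
```

Call:
send_rows:
  series:
    - {"ax":0,"ay":0,"az":0,"dx":0,"dy":0,"dz":0.05,"hand":1}
    - {"ax":0,"ay":0,"az":0,"dx":0,"dy":0,"dz":0.05,"hand":1}

```text
clock: 15.6
eef_pos: [499.1, -194.4, 234.6]
tool_rot: [-3.141, 0.06, -0.081]
force: [0.0, 0.4, -2.6]
width: 14.2
gripper_force: 58.8
```

The force step at TCP z ≈ 236 is the jaws snapping into the groove. I'll creep down to the floor.

Call:
send_rows:
  series:
    - {"ax":0,"ay":0,"az":0,"dx":0,"dy":0,"dz":0.05,"hand":1}
    - {"ax":0,"ay":0,"az":0,"dx":0,"dy":0,"dz":0.05,"hand":1}

```text
clock: 15.8
eef_pos: [499.2, -194.5, 234.2]
tool_rot: [-3.142, 0.06, -0.081]
force: [0.2, 0.1, -3.3]
width: 14.4
gripper_force: 58.8
```

Call:
send_rows:
  series:
    - {"ax":0,"ay":0,"az":0,"dx":0,"dy":0,"dz":0.05,"hand":1}
    - {"ax":0,"ay":0,"az":0,"dx":0,"dy":0,"dz":0.05,"hand":1}

```text
clock: 16.0
eef_pos: [499.3, -194.6, 234.0]
tool_rot: [3.142, 0.06, -0.081]
force: [0.9, 0.7, 0.5]
width: 14.2
gripper_force: 59.1
```

Call:
send_rows:
  series:
    - {"ax":0,"ay":0,"az":0,"dx":0,"dy":0,"dz":0.05,"hand":1}
    - {"ax":0,"ay":0,"az":0,"dx":0,"dy":0,"dz":0.05,"hand":1}

```text
clock: 16.2
eef_pos: [499.5, -194.8, 233.8]
tool_rot: [3.141, 0.059, -0.081]
force: [0.1, 1.0, 4.9]
width: 14.1
gripper_force: 59.7
```

Call:
send_rows:
  series:
    - {"ax":0,"ay":0,"az":0,"dx":0,"dy":0,"dz":0.05,"hand":1}
    - {"ax":0,"ay":0,"az":0,"dx":0,"dy":0,"dz":0.05,"hand":1}
    - {"ax":0,"ay":0,"az":0,"dx":0,"dy":0,"dz":0.05,"hand":1}
    - {"ax":0,"ay":0,"az":0,"dx":0,"dy":0,"dz":0.05,"hand":1}

```text
clock: 16.6
eef_pos: [499.7, -194.9, 233.8]
tool_rot: [3.141, 0.058, -0.081]
force: [0.1, 1.4, 8.6]
width: 14.4
gripper_force: 60.1
```

It's firmly on the floor at about 11.5 N. Now the tug upwards, in steps.

Call:
send_rows:
  series:
    - {"ax":0,"ay":0,"az":0,"dx":0,"dy":0,"dz":-0.1,"hand":1}
    - {"ax":0,"ay":0,"az":0,"dx":-0.01,"dy":0,"dz":-0.2,"hand":1}
    - {"ax":0,"ay":0,"az":0,"dx":-0.02,"dy":0,"dz":-0.3,"hand":1}
    - {"ax":0,"ay":0,"az":0,"dx":-0.02,"dy":0,"dz":-0.35,"hand":1}
    - {"ax":0,"ay":0,"az":0,"dx":-0.02,"dy":0,"dz":-0.35,"hand":1}

```text
clock: 17.1
eef_pos: [498.9, -194.3, 235.9]
tool_rot: [-3.141, 0.061, -0.081]
force: [0.9, 0.9, -3.3]
width: 14.6
gripper_force: 58.7
```

Call:
send_rows:
  series:
    - {"ax":0,"ay":0,"az":0,"dx":0,"dy":0,"dz":-0.05,"hand":1}
    - {"ax":0,"ay":0,"az":0,"dx":0,"dy":0,"dz":-0.1,"hand":1}
    - {"ax":0,"ay":0,"az":0,"dx":0,"dy":0,"dz":-0.1,"hand":1}

```text
clock: 17.4
eef_pos: [498.8, -194.1, 236.6]
tool_rot: [-3.141, 0.061, -0.081]
force: [0.2, -0.2, -7.9]
width: 14.3
gripper_force: 58.6
```

Call:
send_rows:
  series:
    - {"ax":0,"ay":0,"az":0,"dx":0,"dy":0,"dz":-0.05,"hand":1}
    - {"ax":0,"ay":0,"az":0,"dx":0,"dy":0,"dz":-0.1,"hand":1}
    - {"ax":0,"ay":0,"az":0,"dx":0,"dy":0,"dz":-0.1,"hand":1}
    - {"ax":0,"ay":0,"az":0,"dx":0,"dy":0,"dz":-0.1,"hand":1}

```text
clock: 17.8
eef_pos: [498.9, -194.2, 237.8]
tool_rot: [-3.141, 0.061, -0.081]
force: [0.6, 0.1, -13.0]
width: 14.5
gripper_force: 58.6
```

Call:
send_rows:
  series:
    - {"ax":0,"ay":0,"az":0,"dx":0,"dy":0,"dz":0,"hand":1}
    - {"ax":0,"ay":0,"az":0,"dx":0,"dy":0,"dz":0,"hand":1}
    - {"ax":0,"ay":0,"az":0,"dx":0,"dy":0,"dz":0,"hand":1}
    - {"ax":0,"ay":0,"az":0,"dx":0,"dy":0,"dz":0,"hand":1}
    - {"ax":0,"ay":0,"az":0,"dx":0,"dy":0,"dz":0,"hand":1}

```text
clock: 18.3
eef_pos: [499.1, -194.3, 238.1]
tool_rot: [-3.141, 0.06, -0.081]
force: [0.0, -0.3, -13.6]
width: 14.4
gripper_force: 58.6
```

The lock is proven: about 10.5 N net, roughly 2 mm, held for 0.5 s. I'll lower it back and release.

Call:
send_rows:
  series:
    - {"ax":0,"ay":0,"az":0,"dx":0,"dy":0,"dz":0.1,"hand":1}
    - {"ax":0,"ay":0,"az":0,"dx":0.01,"dy":0,"dz":0.2,"hand":1}
    - {"ax":0,"ay":0,"az":0,"dx":0.02,"dy":0,"dz":0.3,"hand":1}
    - {"ax":0,"ay":0,"az":0,"dx":0.02,"dy":0,"dz":0.4,"hand":1}
    - {"ax":0,"ay":0,"az":0,"dx":0.02,"dy":0,"dz":0.45,"hand":1}
    - {"ax":0,"ay":0,"az":0,"dx":0.02,"dy":0,"dz":0.45,"hand":1}
    - {"ax":0,"ay":0,"az":0,"dx":0.02,"dy":0,"dz":0.45,"hand":1}

```text
clock: 19.0
eef_pos: [499.6, -194.8, 234.1]
tool_rot: [3.141, 0.059, -0.081]
force: [-0.1, -0.1, -1.9]
width: 14.4
gripper_force: 60.0
```

Call:
send_rows:
  series:
    - {"ax":0,"ay":0,"az":0,"dx":0,"dy":0,"dz":0,"hand":0.8}
    - {"ax":0,"ay":0,"az":0,"dx":0,"dy":0,"dz":0,"hand":0.6}
    - {"ax":0,"ay":0,"az":0,"dx":0,"dy":0,"dz":0,"hand":0.4}
    - {"ax":0,"ay":0,"az":0,"dx":0,"dy":0,"dz":0,"hand":0.2}
    - {"ax":0,"ay":0,"az":0,"dx":0,"dy":0,"dz":0,"hand":0}
    - {"ax":0,"ay":0,"az":0,"dx":0,"dy":0,"dz":0,"hand":0}
    - {"ax":0,"ay":0,"az":0,"dx":0,"dy":0,"dz":0,"hand":0}
    - {"ax":0,"ay":0,"az":0,"dx":0,"dy":0,"dz":0,"hand":0}
    - {"ax":0,"ay":0,"az":0,"dx":0,"dy":0,"dz":0,"hand":0}

```text
clock: 19.9
eef_pos: [499.2, -194.4, 233.7]
tool_rot: [-3.142, 0.06, -0.081]
force: [0.3, 1.2, 0.3]
width: 85.3
gripper_force: 0.0
```

Call:
send_rows:
  series:
    - {"ax":0,"ay":0,"az":0,"dx":0,"dy":0,"dz":-1,"hand":0}
    - {"ax":0,"ay":0,"az":0,"dx":0,"dy":0,"dz":-2,"hand":0}
    - {"ax":0,"ay":0,"az":0,"dx":0,"dy":0,"dz":-3,"hand":0}
    - {"ax":0,"ay":0,"az":0,"dx":0,"dy":0,"dz":-4.5,"hand":0}
    - {"ax":0,"ay":0,"az":0,"dx":0,"dy":0,"dz":-6,"hand":0}
    - {"ax":0,"ay":0,"az":0,"dx":0,"dy":0,"dz":-8,"hand":0}
    - {"ax":0,"ay":0,"az":0,"dx":0,"dy":0,"dz":-10,"hand":0}
    - {"ax":0,"ay":0,"az":0,"dx":0,"dy":0,"dz":-10,"hand":0}
    - {"ax":0,"ay":0,"az":0,"dx":0,"dy":0,"dz":-10,"hand":0}

```text
clock: 20.8
eef_pos: [505.2, -195.0, 334.0]
tool_rot: [-3.142, 0.059, -0.081]
force: [0.0, -0.3, -0.4]
width: 85.6
gripper_force: 0.0
```

Run:
```python
from cell import *
from h import *
d=get_image("side");im=d["pixels"][:,:,::-1]
g=cv2.cvtColor(im,cv2.COLOR_BGR2GRAY)
for v in range(205,233,6): print(v,g[v,260:282].tolist())
cv2.imwrite("pics/c5.png",cv2.resize(im[110:300,190:400],None,fx=3,fy=3,interpolation=cv2.INTER_CUBIC))
```

```text
205 [85, 92, 91, 95, 95, 75, 55, 63, 72, 76, 76, 86, 168, 163, 160, 161, 157, 159, 156, 149, 143, 144]
211 [94, 96, 94, 95, 93, 72, 54, 60, 70, 78, 77, 89, 169, 163, 163, 164, 164, 164, 164, 159, 163, 162]
217 [83, 78, 73, 63, 60, 59, 54, 61, 68, 74, 77, 88, 178, 173, 168, 159, 160, 165, 166, 166, 164, 165]
223 [44, 53, 55, 53, 57, 56, 59, 60, 69, 76, 80, 85, 131, 175, 171, 169, 171, 171, 167, 157, 163, 165]
229 [46, 49, 44, 75, 63, 63, 55, 61, 73, 78, 76, 82, 140, 157, 167, 171, 170, 171, 169, 170, 170, 173]
```

View pics/c5.png

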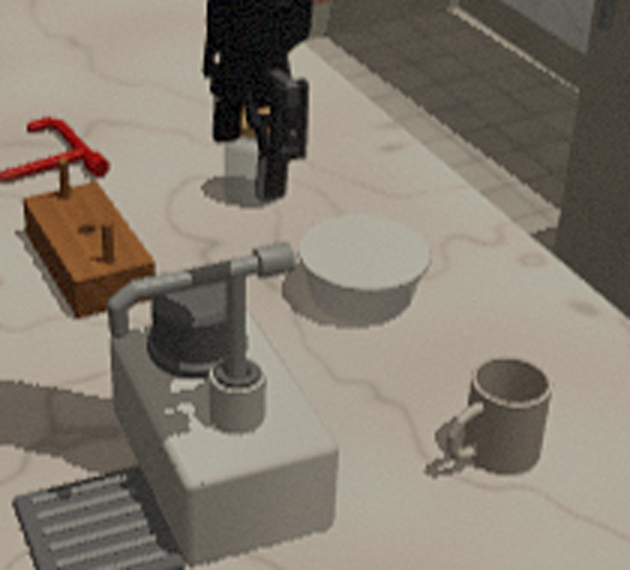

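The spout stands upright in the socket, stem at crop (238,330), with its outlet at (120,325) over the tray side. The collar is down, the gripper is clear and the bystanders haven't moved. Handing in.

```bash
python3 -c "
from cell import *
print(finish_job())"
```

```text
the job is handed in; nothing more can be done
None
```

The spout is seated and locked in the filter's socket: pressed on the floor at about 11 N, tugged up about 2 mm at about 10 N, then released upright with the outlet over the drip tray; the job is handed in at about 21 s, with no verdict returned.

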